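Pull the element from a filter whose thread may be left-hand

ROBOT

A 6-joint arm with a two-finger parallel gripper is mounted at the origin on the work surface. World frame = base frame: x ahead of the robot, y to its left, z up, the work surface at z = 0. Lengths are in m, angles in rad, forces in N, time in s.
With the tool pointing down it reaches from about 0.425 to 0.95 m from the base axis. Payload 14.7 kg.
Tool frame: the origin (TCP) lies midway between the tips of the shut fingers; the grasp point (between the pads) lies 19 mm behind it; z points along the fingers, y is the direction in which the jaws open and shut (so a half turn about z gives the same grasp; the last joint's range is limited). The gripper opens to 85 mm and grips with 20 to 120 N. Pads are 22 mm wide; open, the fingers measure 114 mm over their backs; the gripper's body (76 mm by 85 mm) begins 54 mm behind the grasp point. The pads swing forward as they close: fully open they stand 13 mm farther back than shut.
Start: joints at [1.158, 0.48, 1.596, -0, 1.065, -0.047], TCP at [0.232, 0.607, 0.231] pointing down, gripper open.
Joint ranges: [-2.75, 2.75], [-0.82, 2.05], [0.23, 2.67], [-1.56, 4.7], [0.09, 2.69], [-2.92, 2.92]. Speed limits (rad/s): [1.89, 1.89, 2.39, 3.01, 3.01, 3.01].

INTERFACE

Orientations are given as a 3x3 rotation matrix whose columns are the frame's x, y, z axes.
In Python, from rig import ctrl gives the robot as it stands.
- The arm moves only by the shell command python3 -m handwheel 'ROWS' [OPENING] [FORCE]. ROWS is JSON, a list of rows, each a list of 4 numbers: the shift along the tool's x, y, z as a fraction of full scale, then the turn about the tool's z as a fraction of full scale. A call has 1 to 10 rows; each row is the pose to reach, as a shift and turn from the pose commanded when the call began, along the tool's axes at that moment; what a row does not reach only later rows make up. Full scale, the value 1, is 10 cm for a shift and 45 degrees for a turn. A row lasts 1/10 s, in which the tool goes at most 50 mm and 8.59 degrees, less where a joint would pass 70% of its speed; a pose out of reach is approached as far as the arm can. A call with a number of a shift or a turn outside -1 to 1 is refused whole. A call with a gripper value outside its range is refused whole. OPENING is the opening, from 0 (shut) to 1 (fully open), set as the call begins (- or left out, the last holds). The fingers move at their own pace and stop on an object; FORCE is the grip in N (left out, the last holds). Time passes only in rows, so rows that repeat a pose let the fingers close. It gives the time, the measured TCP pose, the force and the opening at its end, in the units of the state.
- ctrl.state(): the state, without advancing time (a new reading comes with each control period).
- ctrl.capture(name): name is "scene" or "top" or "wrist"; returns the picture (400x640x3 uint8, red, green, blue); there is no depth.
- ctrl.camera_model(name): a dict with "fx", "fy", "cx", "cy" (pixels), "view" (4x4, takes a point from world to camera coordinates). Camera axes: x right, y up, looking along -z (the intrinsics and any distortion apply to the point x, -y, -z); pixel columns grow to the right and rows downward; lengths in m; the calibration is good to about 2 mm. The wrist camera is an equidistant fisheye: a pixel r from the principal point sees the ray r / f radians off the axis. A picture is of the moment at which its call begins: read the wrist's pose just before it. camera_model takes no time and is no camera call; for the wrist camera it gives the pose at the moment of the call.
- ctrl.finish_job(): hands the job in, once; it reports no verdict.
The state is a dict: "clock": time; "q": joint angles; "joint_velocities": joint speeds; "tau": joint torques, N m; "position": TCP position; "ee_rot": TCP orientation; "contact_force": force on the tool from outside, world axes, zero at the start; "ft_torque": the same for the moment, N m; "opening": finger opening in m.
Only numpy, scipy, OpenCV 4.12 (cv2) and the standard library are available. Lean on these libraries where they do the work, as an engineer would, in place of code of your own. Each camera call takes 0.05 s, during which the arm holds its last target. There are 200 camera calls.

TASK

The filter standing in the drip tray needs its element out: unscrew its cap and stand the cap right way up on the rubber mat, then lift the element out and stand it upright in the empty grey bin. Fuel-gas filters are cut left-hand and air filters right-hand, and these two look the same, so find by feel which way the cap loosens. Leave the other filter, on the plywood board, shut.

Things in the scene. Friction and masses are not known exactly. Their poses are not given: they have to be found in the camera images.
- filter_a: Cast grey filter pot, fixed; origin under its 110 mm round foot, z up. Ports reach 97 mm along +-y, 42 mm up. Cap seat 85 mm up, neck rim 109 mm up, bore 58 mm wide, its floor 18 mm up. filter_a and filter_b look alike: one thread is right-hand (loosens anticlockwise from above), the other left-hand (clockwise), unmarked. One stands in the drip tray, the other on the board.
- cap_a_mid (a point): Screw cap of filter_a: aluminium dome 94 mm across, 97 mm tall with its grip bar, 0.34 kg, hollow and open below, its skirt resting on the filter's seat. This point is on its axis, 48.5 mm above the skirt's end; z up. The turned-free cap must be lifted over 60 mm to clear the element inside.
- cap_a_bar (a point): Middle of the grip bar on top of cap_a, 83 mm above the skirt's end. Bar 84 mm long along x, 14 wide (y), 28 tall, half of it above this point; take it from above. Turns easily (under 0.3 N m) at constant height: from the start it is free to lift after 1.6 rad the loosening way and meets an end stop at 2.45 to 2.75 rad; the wrong way it stops dead within 0.3 rad.
- element_a_mid (a point): Element of filter_a, hidden under the cap at first: upright cylinder, 46 mm diameter, 128 mm long, 0.22 kg, pleated paper with black ends, standing loose in the bore, its top 37 mm above the neck's rim. This point is its centre, half-way up; z along its axis. Grip the black top end (34 mm tall) across its diameter; lift over 95 mm to clear the rim.
- filter_b: Cast grey filter pot, fixed; origin under its 110 mm round foot, z up. Ports reach 97 mm along +-y, 42 mm up. Cap seat 85 mm up, neck rim 109 mm up, bore 58 mm wide, its floor 18 mm up. filter_a and filter_b look alike: one thread is right-hand (loosens anticlockwise from above), the other left-hand (clockwise), unmarked. One stands in the drip tray, the other on the board.
- cap_b_mid (a point): Screw cap of filter_b: aluminium dome 94 mm across, 97 mm tall with its grip bar, 0.34 kg, hollow and open below, its skirt resting on the filter's seat. This point is on its axis, 48.5 mm above the skirt's end; z up. The turned-free cap must be lifted over 60 mm to clear the element inside.
- cap_b_bar (a point): Middle of the grip bar on top of cap_b, 83 mm above the skirt's end. Bar 84 mm long along x, 14 wide (y), 28 tall, half of it above this point; take it from above. Turns easily (under 0.3 N m) at constant height: from the start it is free to lift after 1.6 rad the loosening way and meets an end stop at 2.45 to 2.75 rad; the wrong way it stops dead within 0.3 rad.
- element_b_mid (a point): Element of filter_b, hidden under the cap at first: upright cylinder, 46 mm diameter, 128 mm long, 0.22 kg, pleated paper with black ends, standing loose in the bore, its top 37 mm above the neck's rim. This point is its centre, half-way up; z along its axis. Grip the black top end (34 mm tall) across its diameter; lift over 95 mm to clear the rim.
- tray: Drip tray: square sheet-steel tray, 240 x 240 mm, 24 mm tall, floor and walls 5 mm, fixed. Origin at the centre of its underside. One of the filters stands near its middle.
- board: Square plywood board, 180 x 180 x 5 mm, fixed, under the filter that is to be left alone. Origin at the centre of its underside.
- mat: Black rubber bench mat, 240 mm (x) x 200 mm (y), 4 mm thick, fixed and empty. Origin at the centre of its underside.
- bin: Open grey plastic bin, 220 mm (x) x 180 mm (y) outside, 55 mm tall, walls and floor 4 mm, fixed and empty. Origin at the centre of its underside.

How it is judged:
On the way, in this order (a step that is already met when the one before it is completed fails the run):
1. the cap of the filter in the drip tray has been unscrewed and lifted clear of its neck, the element still inside (((horizontal distance between filter_a and tray below 0.06 m and (z of cap_a_mid in the frame of filter_a above 0.165 m and z of element_a_mid in the frame of filter_a below 0.1 m)) or (horizontal distance between filter_b and tray below 0.06 m and (z of cap_b_mid in the frame of filter_b above 0.165 m and z of element_b_mid in the frame of filter_b below 0.1 m)))), for 0.1 s.
2. that cap stands on the mat, right way up and let go, the element still in the filter (((horizontal distance between filter_a and tray below 0.06 m and ((x of cap_a_mid in the frame of mat between -0.105 and 0.105 m and y of cap_a_mid in the frame of mat between -0.085 and 0.085 m and z of cap_a_mid in the frame of mat below 0.062 m and angle between cap_a_mid's own z axis and vertical below 0.15 rad and contact force between cap_a and the fingers below 0.2 N) and z of element_a_mid in the frame of filter_a below 0.1 m and horizontal distance between element_a_mid and filter_a below 0.02 m)) or (horizontal distance between filter_b and tray below 0.06 m and ((x of cap_b_mid in the frame of mat between -0.105 and 0.105 m and y of cap_b_mid in the frame of mat between -0.085 and 0.085 m and z of cap_b_mid in the frame of mat below 0.062 m and angle between cap_b_mid's own z axis and vertical below 0.15 rad and contact force between cap_b and the fingers below 0.2 N) and z of element_b_mid in the frame of filter_b below 0.1 m and horizontal distance between element_b_mid and filter_b below 0.02 m)))), for 0.2 s.
At the end, for the whole second after the job is handed in: The tray filter's cap stands upright on the mat (axis within 105 x 85 mm of the mat's centre in its x, y), its element upright on the bin's floor (within 95 x 75 mm of the bin's centre), both tilted under 0.15 rad, at rest and let go; the other filter's cap is still on its collar (((horizontal distance between filter_a and tray below 0.06 m and ((x of cap_a_mid in the frame of mat between -0.105 and 0.105 m and y of cap_a_mid in the frame of mat between -0.085 and 0.085 m and z of cap_a_mid in the frame of mat below 0.062 m and angle between cap_a_mid's own z axis and vertical below 0.15 rad and contact force between cap_a and the fingers below 0.2 N) and (x of element_a_mid in the frame of bin between -0.095 and 0.095 m and y of element_a_mid in the frame of bin between -0.075 and 0.075 m and z of element_a_mid in the frame of bin below 0.08 m and angle between element_a_mid's own z axis and vertical below 0.15 rad) and linear speed of each of cap_a, element_a below 0.02 m/s and (horizontal distance between cap_b_mid and filter_b below 0.008 m and z of cap_b_mid in the frame of filter_b below 0.142 m))) or (horizontal distance between filter_b and tray below 0.06 m and ((x of cap_b_mid in the frame of mat between -0.105 and 0.105 m and y of cap_b_mid in the frame of mat between -0.085 and 0.085 m and z of cap_b_mid in the frame of mat below 0.062 m and angle between cap_b_mid's own z axis and vertical below 0.15 rad and contact force between cap_b and the fingers below 0.2 N) and (x of element_b_mid in the frame of bin between -0.095 and 0.095 m and y of element_b_mid in the frame of bin between -0.075 and 0.075 m and z of element_b_mid in the frame of bin below 0.08 m and angle between element_b_mid's own z axis and vertical below 0.15 rad) and linear speed of each of cap_b, element_b below 0.02 m/s and (horizontal distance between cap_a_mid and filter_a below 0.008 m and z of cap_a_mid in the frame of filter_a below 0.142 m))))); the robot touches nothing.
It fails at once if the cap of the filter on the plywood board is taken off or lifted ((not (horizontal distance between filter_a and tray below 0.06 m) and not (horizontal distance between cap_a_mid and filter_a below 0.008 m and z of cap_a_mid in the frame of filter_a below 0.142 m)) or (not (horizontal distance between filter_b and tray below 0.06 m) and not (horizontal distance between cap_b_mid and filter_b below 0.008 m and z of cap_b_mid in the frame of filter_b below 0.142 m))).
It also fails if it takes over 72 s, if anything falls off the work surface, if the arm or the gripper's body presses on something with over 40 N, if the wrist force passes 120 N, or if a joint passes its speed limit or range.

## Working session

There is one attempt and no reset: what is moved stays moved. The work goes in short steps, Python scripts to look and compute and a shell command to move; the robot and the scene stay as the last step left them, time stands still between calls to the robot, and variables do not carry over. Pictures are saved under pics/ and viewed, about 8 in all and at most 12, crops included, and the job is handed in when it is done.

```bash
mkdir -p pics; ls; python3 - <<'E'
from rig import ctrl
import cv2,numpy as np
for n in("top","scene"):
    im=ctrl.capture(n);cv2.imwrite(f"pics/{n}0.png",im[:,:,::-1])
    m=ctrl.camera_model(n);print(n,m["fx"],m["fy"],m["cx"],m["cy"],{k:v for k,v in m.items() if k not in("fx","fy","cx","cy","view")});print(np.round(m["view"],4))
s=ctrl.state();print(s["clock"],s["position"],s["ee_rot"],s["opening"],s["contact_force"],s["ft_torque"])
E
```

```text
pics
top 512.4133132391286 512.4133132391286 326.67272692554627 204.33466787656536 {}
[[-0.0106 -0.9997 -0.0237  0.0195]
 [ 0.9922 -0.0135  0.1242 -0.6036]
 [-0.1245 -0.0221  0.992  -1.2711]
 [ 0.      0.      0.      1.    ]]
scene 378.46260209198925 378.46260209198925 321.24506940497633 201.08902709195374 {}
[[ 0.0486  0.9987  0.0177 -0.0481]
 [-0.5942  0.0146  0.8042  0.276 ]
 [ 0.8028 -0.0496  0.5941 -1.603 ]
 [ 0.      0.      0.      1.    ]]
0.1 [0.23232836 0.606671   0.2307356 ] [[-9.33846916e-01  3.57672686e-01 -4.32751754e-04]
 [ 3.57672945e-01  9.33846381e-01 -1.00094467e-03]
 [ 4.61130921e-05 -1.08951268e-03 -9.99999405e-01]] 0.08554057747007553 [-0.56862005  0.38567062  0.27415057] [ 0.04759551 -0.02567984 -0.03621157]
```

View pics/top0.png

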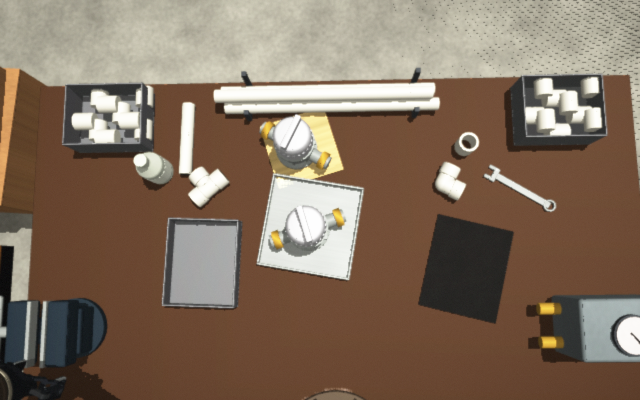

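View pics/scene0.png

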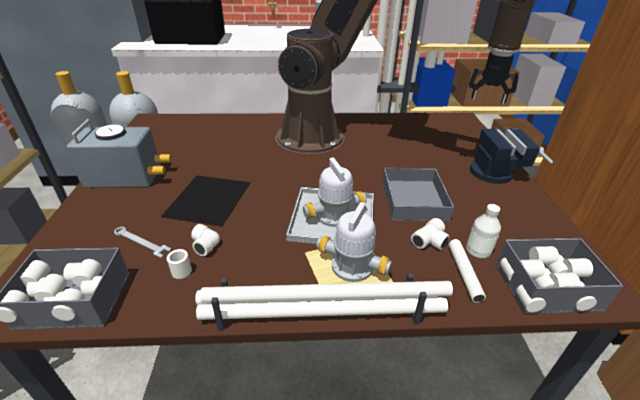

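The top view shows the tray filter's cap near (305,228), the bin near (203,263) and the mat near (467,268). Next I'll zoom in on the cap and measure the outlines.

```bash
cat > h.py <<'E'
import numpy as np,cv2
from rig import ctrl
def ray(n,u,v,m=None):
    m=m or ctrl.camera_model(n);V=np.array(m["view"]);R=V[:3,:3];c=-R.T@V[:3,3]
    d=R.T@np.array([(u-m["cx"])/m["fx"],-(v-m["cy"])/m["fy"],-1]);return c,d
def onz(n,u,v,z):
    c,d=ray(n,u,v);return (c+d*(z-c[2])/d[2])
def tri(a,b):
    (c1,d1),(c2,d2)=ray("top",*a),ray("scene",*b)
    A=np.c_[d1,-d2];t=np.linalg.lstsq(A,c2-c1,rcond=None)[0]
    p,q=c1+t[0]*d1,c2+t[1]*d2;return (p+q)/2,np.linalg.norm(p-q)
E
python3 - <<'E'
from h import *
t=cv2.imread("pics/top0.png");s=cv2.imread("pics/scene0.png")
g=t.max(2)
def quad(mask,x0,y0,x1,y1,z,name):
    k=np.zeros_like(mask);k[y0:y1,x0:x1]=mask[y0:y1,x0:x1]
    c=max(cv2.findContours(k,0,2)[0],key=cv2.contourArea)
    r=cv2.minAreaRect(c);P=np.array([onz("top",*p,z) for p in cv2.boxPoints(r)])
    e=np.diff(P,axis=0)[:,:2];print(name,r,"ctr",P.mean(0).round(4),"sides",np.linalg.norm(e,axis=1).round(3),"ang",np.degrees(np.arctan2(e[:,1],e[:,0])).round(1))
sat=cv2.cvtColor(t,cv2.COLOR_BGR2HSV)[:,:,1]
quad(((g<30)*255).astype('uint8'),400,200,530,340,.004,"mat")
quad(((sat<90)*255).astype('uint8'),150,205,250,320,.055,"bin")
quad(((sat<60)*255).astype('uint8'),252,172,370,285,.024,"tray")
a=cv2.resize(t[180:280,255:355],None,fx=4,fy=4,interpolation=2)
b=cv2.resize(s[150:250,285:385],None,fx=4,fy=4,interpolation=2)
cv2.imwrite("pics/z1.png",np.hstack([a,b]))
E
```

```text
Traceback (most recent call last):
ValueError: max() iterable argument is empty
```

```bash
python3 - <<'E'
from h import *
t=cv2.imread("pics/top0.png");s=cv2.imread("pics/scene0.png")
print(t[268,467],t[268,390],t[263,203],t[240,390])
def quad(mask,x0,y0,x1,y1,z,name):
    k=np.zeros(mask.shape,'uint8');k[y0:y1,x0:x1]=mask[y0:y1,x0:x1]*255
    cs=cv2.findContours(k,0,2)[0]
    if not cs: return print(name,"none")
    c=max(cs,key=cv2.contourArea)
    r=cv2.minAreaRect(c);P=np.array([onz("top",*p,z) for p in cv2.boxPoints(r)])
    e=np.diff(P,axis=0)[:,:2];print(name,"ctr",P.mean(0).round(4),"sides",np.linalg.norm(e,axis=1).round(3),"ang",np.degrees(np.arctan2(e[:,1],e[:,0])).round(1))
i=t.astype(int);red=i[:,:,2]-i[:,:,0]
quad(red<12,400,200,530,340,.004,"mat")
quad(red<12,150,205,250,320,.055,"bin")
quad((red<25)&(i[:,:,2]>100),252,172,370,285,.024,"tray")
a=cv2.resize(t[180:280,255:355],None,fx=4,fy=4,interpolation=2)
b=cv2.resize(s[150:250,285:385],None,fx=4,fy=4,interpolation=2)
cv2.imwrite("pics/z1.png",np.hstack([a,b]))
E
```

```text
[37 40 42] [ 55  77 114] [166 168 166] [ 55  78 114]
mat ctr [ 0.4393 -0.3432  0.004 ] sides [0.239 0.201 0.238] ang [ -14.5 -103.5  164.5]
bin ctr [0.46  0.326 0.055] sides [0.222 0.192 0.221] ang [ -1.5 -93.8 177.5]
tray ctr [0.5517 0.0558 0.024 ] sides [0.242 0.245 0.24 ] ang [  -9.5 -100.7  169.2]
```

View pics/z1.png

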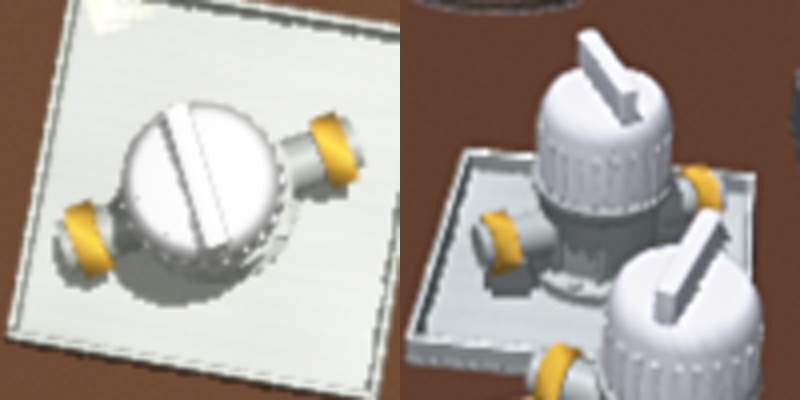

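```bash
python3 - <<'E'
from h import *
P=[onz("top",255+u/4-.4,180+v/4-.4,.187) for u,v in[(176,104),(216,247)]]
P=np.array(P);d=P[0]-P[1];print(P.round(4),P.mean(0),np.linalg.norm(d),np.degrees(np.arctan2(d[1],d[0])))
print(onz("scene",285+(608-400)/4-.4,150+70/4-.4,.187))
print(tri((255+196/4-.4,180+175/4-.4),(285+208/4-.4,150+70/4-.4)))
s=ctrl.state();R=np.array(s["ee_rot"]);c=P.mean(0)
print("rel in tool",R.T@(np.r_[c[:2],.30]-s["position"]), "tool y ang",np.degrees(np.arctan2(R[1,1],R[0,1])))
E
```

```text
[[0.583  0.0724 0.187 ]
 [0.5019 0.0502 0.187 ]] [0.5424827  0.06132156 0.187     ] 0.08405492306514163 15.279592794843008
[0.56116201 0.0599774  0.187     ]
(array([0.54352726, 0.06193263, 0.17624258]), np.float64(0.00013562586832774294))
rel in tool [-0.48469022 -0.39841434 -0.06885272] tool y ang 69.04265066356574
```

```bash
M="python3 -m handwheel"
$M '[[-0.485,-0.4,-0.35,0],[-0.97,-0.8,-0.69,0],[-0.97,-0.8,-0.69,0]]' 1
$M '[[-0.485,-0.4,0,0],[-0.97,-0.8,0,0],[-0.97,-0.8,0,0]]'
$M '[[-0.485,-0.4,0,0],[-0.97,-0.8,0,0],[-0.97,-0.8,0,0]]'
$M '[[-0.485,-0.4,0,0],[-0.97,-0.8,0,0],[-0.97,-0.8,0,0]]'
$M '[[-0.485,-0.4,0,-0.19],[-0.97,-0.8,0,-0.38],[-0.97,-0.8,0,-0.57],[-0.97,-0.8,0,-0.76],[-0.97,-0.8,0,-0.805],[-0.97,-0.8,0,-0.805],[-0.97,-0.8,0,-0.805]]'
python3 - <<'E'
from h import *
s=ctrl.state();print(s["q"],s["position"]);im=ctrl.capture("wrist");cv2.imwrite("pics/w1.png",im[:,:,::-1])
m=ctrl.camera_model("wrist");print(m["fx"],m["cx"],m["cy"],np.round(m["view"],4))
R=np.array(s["ee_rot"]);print(np.degrees(np.arctan2(R[1,1],R[0,1])),s["contact_force"],s["ft_torque"])
E
```

```text
clock: 0.4
position: [0.2948, 0.4959, 0.3007]
ee_rot: [[-0.934, 0.357, -0.0], [0.357, 0.934, -0.001], [-0.0, -0.001, -1.0]]
contact_force: [0.4, 1.6, 1.1]
opening: 0.0851
clock: 0.7
position: [0.3574, 0.3851, 0.3003]
ee_rot: [[-0.933, 0.359, 0.0], [0.359, 0.933, -0.001], [-0.0, -0.001, -1.0]]
contact_force: [-0.3, 0.2, -0.2]
opening: 0.0852
clock: 1.0
position: [0.4193, 0.2758, 0.3002]
ee_rot: [[-0.933, 0.359, -0.0], [0.359, 0.933, -0.001], [-0.0, -0.001, -1.0]]
contact_force: [0.4, 1.2, -1.3]
opening: 0.0856
clock: 1.3
position: [0.4815, 0.1664, 0.3002]
ee_rot: [[-0.933, 0.359, 0.0], [0.359, 0.933, -0.001], [-0.0, -0.001, -1.0]]
contact_force: [0.1, 0.4, -0.4]
opening: 0.0856
clock: 2.0
position: [0.5421, 0.0601, 0.3001]
ee_rot: [[-0.965, -0.261, -0.0], [-0.261, 0.965, -0.0], [0.0, 0.0, -1.0]]
contact_force: [-0.2, 0.2, 0.1]
opening: 0.0851
[ 5.47764062e-02  2.67046917e-01  1.75041074e+00  2.00235216e-05
  1.12452838e+00 -1.78001317e+00] [0.54212729 0.06007776 0.30013525]
309.70691628693146 320.84723637098705 200.45697842764062 [[-2.626e-01  9.649e-01 -5.000e-04  8.510e-02]
 [-9.127e-01 -2.485e-01 -3.243e-01  5.741e-01]
 [-3.130e-01 -8.470e-02  9.460e-01 -2.712e-01]
 [ 0.000e+00  0.000e+00  0.000e+00  1.000e+00]]
105.12520274179501 [-0.21729514  0.15821608  0.0991096 ] [-0.03574346 -0.0109682   0.00219403]
```

View pics/w1.png

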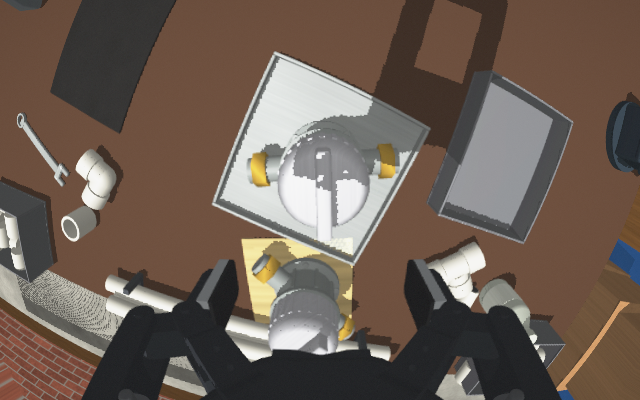

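```bash
cat >> h.py <<'E'
def wray(u,v,m):
    V=np.array(m["view"]);R=V[:3,:3];c=-R.T@V[:3,3]
    x,y=u-m["cx"],v-m["cy"];r=np.hypot(x,y);t=r/m["fx"]
    return c,R.T@np.array([np.sin(t)*x/r,-np.sin(t)*y/r,-np.cos(t)])
def wz(u,v,z,m):
    c,d=wray(u,v,m);return c+d*(z-c[2])/d[2]
E
python3 - <<'E'
from h import *
m=ctrl.camera_model("wrist")
im=cv2.imread("pics/w1.png")
cv2.imwrite("pics/z2.png",cv2.resize(im[120:260,240:410],None,fx=4,fy=4,interpolation=2))
for z in(.187,.176):
    P=np.array([wz(u,v,z,m) for u,v in[(323,150),(324.5,239)]]);d=P[1]-P[0]
    print(z,P.round(4),P.mean(0).round(4),np.linalg.norm(d),np.degrees(np.arctan2(d[1],d[0])))
E
```

```text
0.187 [[0.5028 0.0505 0.187 ]
 [0.5813 0.0735 0.187 ]] [0.542 0.062 0.187] 0.08183359765573822 16.31085422914689
0.176 [[0.5045 0.0511 0.176 ]
 [0.5864 0.0751 0.176 ]] [0.5455 0.0631 0.176 ] 0.08535375710882766 16.310854229146866
```

View pics/z2.png

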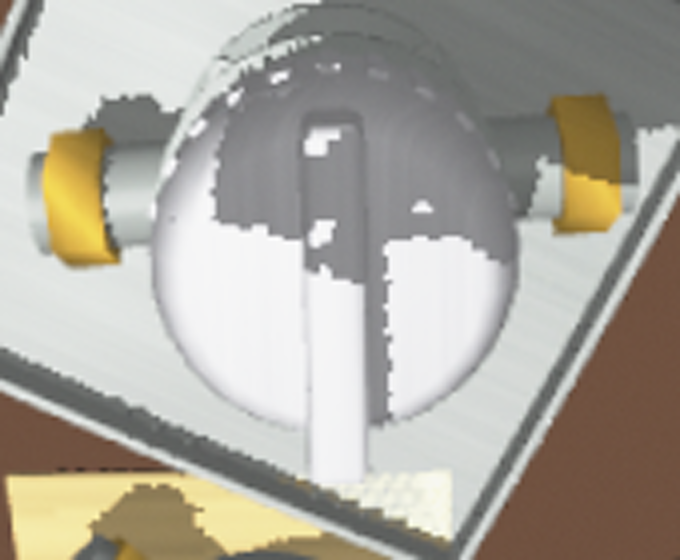

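```bash
M="python3 -m handwheel"
$M '[[0,0.016,0.4,-0.015],[0,0.016,0.8,-0.015],[0,0.016,0.8,-0.015]]' 1
$M '[[0,0,0.3,0],[0,0,0.5,0],[0,0,0.53,0],[0,0,0.53,0]]'
$M '[[0,0,0,0],[0,0,0,0],[0,0,0,0],[0,0,0,0],[0,0,0,0],[0,0,0,0]]' 0 60
python3 - <<'E'
from h import *
s=ctrl.state();print(s["clock"],s["q"],s["position"],s["opening"],s["contact_force"],s["ft_torque"])
E
```

```text
clock: 2.35
position: [0.5388, 0.0617, 0.2164]
ee_rot: [[-0.962, -0.274, -0.007], [-0.274, 0.962, -0.0], [0.007, 0.002, -1.0]]
contact_force: [-0.7, -0.2, 0.8]
opening: 0.0852
clock: 2.75
position: [0.5424, 0.0617, 0.1684]
ee_rot: [[-0.962, -0.274, 0.0], [-0.274, 0.962, -0.0], [-0.0, -0.0, -1.0]]
contact_force: [-0.0, -0.3, 0.8]
opening: 0.0855
clock: 3.35
position: [0.542, 0.0616, 0.1675]
ee_rot: [[-0.962, -0.275, 0.0], [-0.275, 0.962, 0.0], [-0.0, 0.0, -1.0]]
contact_force: [-2.0, 1.4, 4.9]
opening: 0.0122
3.35 [ 5.75093323e-02  4.12417480e-01  1.90240406e+00  1.43825174e-04
  8.26473369e-01 -1.79152472e+00] [0.54200573 0.06159436 0.16753454] 0.012215624047050637 [-2.02196457  1.41971851  4.90362234] [0.11075781 0.13503303 0.01990476]
```

Gripped the bar (opening about 12 mm). Now a gentle feel test, clockwise seen from above.

```bash
M="python3 -m handwheel"; S='from rig import ctrl;s=ctrl.state();print(s["ft_torque"],s["q"][5],s["opening"])'
$M '[[0,0,0,0.05],[0,0,0,0.1],[0,0,0,0.15],[0,0,0,0.15]]'; python3 -c "$S"
$M '[[0,0,0,0.05],[0,0,0,0.1],[0,0,0,0.15],[0,0,0,0.15]]'; python3 -c "$S"
$M '[[0,0,0,0.05],[0,0,0,0.1],[0,0,0,0.15],[0,0,0,0.15]]'; python3 -c "$S"
```

```text
clock: 3.75
position: [0.5423, 0.0617, 0.1676]
ee_rot: [[-0.987, -0.159, 0.001], [-0.159, 0.987, 0.0], [-0.001, 0.0, -1.0]]
contact_force: [1.2, 2.2, 4.9]
opening: 0.0128
[ 0.32947981 -0.12386892  0.06644572] -1.6730319911471305 0.012777409592648822
clock: 4.15
position: [0.5423, 0.0618, 0.1676]
ee_rot: [[-0.999, -0.042, 0.001], [-0.042, 0.999, 0.0], [-0.001, 0.0, -1.0]]
contact_force: [0.3, 3.5, 5.6]
opening: 0.0126
[ 0.66806449 -0.0967693   0.05221811] -1.5558669070917963 0.01262305655341364
clock: 4.55
position: [0.5425, 0.0617, 0.1676]
ee_rot: [[-0.997, 0.075, 0.001], [0.075, 0.997, 0.0], [-0.001, 0.0, -1.0]]
contact_force: [2.7, 2.3, 4.5]
opening: 0.0127
[ 0.35358379 -0.36457006  0.02336109] -1.4385020455256168 0.012654949124907798
```

0.35 rad clockwise with almost no torque (the wrong way would have stopped by 0.3 rad), so clockwise loosens it. I'll keep turning to about 1.9 rad.

```bash
M="python3 -m handwheel"; S='from rig import ctrl;s=ctrl.state();print(s["ft_torque"],s["q"][5],s["opening"])'
$M '[[0,0,0,0.15],[0,0,0,0.3],[0,0,0,0.45],[0,0,0,0.6],[0,0,0,0.75],[0,0,0,0.9],[0,0,0,1],[0,0,0,1]]'; python3 -c "$S"
$M '[[0,0,0,0.15],[0,0,0,0.3],[0,0,0,0.45],[0,0,0,0.6],[0,0,0,0.75],[0,0,0,0.9],[0,0,0,1],[0,0,0,1]]'; python3 -c "$S"
$M '[[0,0,-0.05,0],[0,0,-0.1,0],[0,0,-0.1,0]]'; python3 -c "$S"
```

```text
clock: 5.35
position: [0.5426, 0.0622, 0.1678]
ee_rot: [[-0.651, 0.759, 0.002], [0.759, 0.651, 0.001], [-0.0, 0.002, -1.0]]
contact_force: [0.5, 7.4, 8.6]
opening: 0.0125
[ 1.49047088 -0.29783709  0.10361344] -0.651904898253169 0.012522649911469171
clock: 6.15
position: [0.5429, 0.0626, 0.168]
ee_rot: [[0.076, 0.997, 0.002], [0.997, -0.076, 0.001], [0.002, 0.002, -1.0]]
contact_force: [3.3, 11.3, 9.9]
opening: 0.0126
[ 2.31289391 -0.38612618  0.26267431] 0.13335649814010395 0.01263727452802222
clock: 6.45
position: [0.5424, 0.0622, 0.1776]
ee_rot: [[0.073, 0.997, 0.001], [0.997, -0.073, 0.001], [0.001, 0.001, -1.0]]
contact_force: [2.3, 6.0, 0.6]
opening: 0.0125
[ 1.52952941 -0.62062828  0.03792872] 0.13047877822647896 0.012505366684796574
```

```bash
M="python3 -m handwheel"
$M '[[0,0,-0.1,0],[0,0,-0.3,0],[0,0,-0.5,0],[0,0,-0.7,0],[0,0,-0.9,0],[0,0,-1,0],[0,0,-1,0]]'
python3 - <<'E'
from h import *
s=ctrl.state();print(s["clock"],s["q"],s["position"],s["opening"],s["contact_force"],s["ft_torque"])
t=ctrl.capture("top")[:,:,::-1];c=ctrl.capture("scene")[:,:,::-1]
cv2.imwrite("pics/l1.png",np.hstack([cv2.resize(t[120:320,240:400],None,fx=2,fy=2),cv2.resize(c[60:260,250:450],None,fx=2,fy=2)]))
R=np.array(s["ee_rot"]);d=np.array([.4393,-.3432,s["position"][2]])-s["position"];print("to mat in tool",R.T@d)
E
```

```text
clock: 7.15
position: [0.5422, 0.0615, 0.278]
ee_rot: [[0.074, 0.997, 0.001], [0.997, -0.074, 0.0], [0.0, 0.001, -1.0]]
contact_force: [0.3, 0.2, -3.1]
opening: 0.0128
7.15 [ 5.73854338e-02  2.86382557e-01  1.78074188e+00 -8.37570158e-05
  1.07316350e+00  1.31610033e-01] [0.54221751 0.06147214 0.27803434] 0.012782731209401177 [ 0.3263684   0.1957286  -3.12933369] [0.02220613 0.02557044 0.01258349]
to mat in tool [-4.11187020e-01 -7.26414187e-02 -1.35039322e-04]
```

View pics/l1.png

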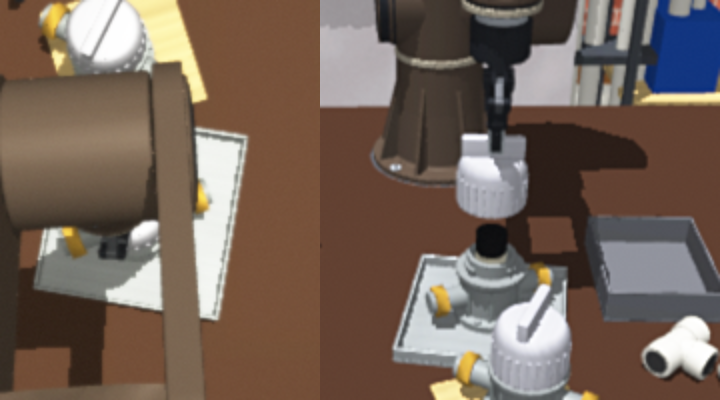

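The cap is clear and carried (3.1 N), and the black-topped element is still in the neck. Now over to the mat.

```bash
M="python3 -m handwheel"
$M '[[-0.2,-0.035,0,0],[-0.5,-0.09,0,0],[-0.82,-0.145,0,0]]'
$M '[[-0.4,-0.07,0,0],[-0.82,-0.145,0,0]]'
$M '[[-0.4,-0.07,0,0],[-0.82,-0.145,0,0]]'
$M '[[-0.4,-0.07,0,0],[-0.82,-0.145,0,0]]'
$M '[[-0.4,-0.07,0,0],[-0.7,-0.12,0,0],[-0.82,-0.145,0,0],[-0.82,-0.145,0,0]]'
$M '[[0,0,0.3,0],[0,0,0.6,0],[0,0,0.9,0],[0,0,1,0]]'
$M '[[0,0,0.3,0],[0,0,0.6,0],[0,0,0.8,0],[0,0,0.88,0],[0,0,0.88,0],[0,0,0.88,0]]'
python3 - <<'E'
from h import *
s=ctrl.state();print(s["clock"],s["q"],s["position"],s["opening"],s["contact_force"],s["ft_torque"])
t=ctrl.capture("top")[:,:,::-1];c=ctrl.capture("scene")[:,:,::-1]
cv2.imwrite("pics/l2.png",np.hstack([cv2.resize(t[190:350,380:540],None,fx=2.5,fy=2.5),cv2.resize(c[80:240,130:290],None,fx=2.5,fy=2.5)]))
E
```

```text
clock: 7.55
position: [0.5203, -0.0196, 0.2758]
ee_rot: [[0.073, 0.997, -0.002], [0.997, -0.073, 0.0], [0.0, -0.002, -1.0]]
contact_force: [0.6, 0.5, -2.5]
opening: 0.0124
clock: 7.75
position: [0.4995, -0.1007, 0.276]
ee_rot: [[0.074, 0.997, -0.002], [0.997, -0.074, 0.001], [0.0, -0.002, -1.0]]
contact_force: [0.1, -0.1, -2.9]
opening: 0.0124
clock: 7.95
position: [0.4788, -0.1817, 0.2761]
ee_rot: [[0.074, 0.997, -0.002], [0.997, -0.074, 0.001], [0.001, -0.002, -1.0]]
contact_force: [0.8, 0.4, -3.0]
opening: 0.0123
clock: 8.15
position: [0.4582, -0.2624, 0.276]
ee_rot: [[0.075, 0.997, -0.002], [0.997, -0.075, 0.001], [0.001, -0.002, -1.0]]
contact_force: [0.9, 0.0, -3.7]
opening: 0.0129
clock: 8.55
position: [0.4379, -0.3429, 0.276]
ee_rot: [[0.077, 0.997, -0.002], [0.997, -0.077, 0.001], [0.001, -0.002, -1.0]]
contact_force: [0.8, 0.9, -2.0]
opening: 0.0127
clock: 8.95
position: [0.4376, -0.3394, 0.1743]
ee_rot: [[0.074, 0.997, -0.004], [0.997, -0.074, 0.003], [0.003, -0.004, -1.0]]
contact_force: [-0.2, -0.0, -2.7]
opening: 0.0125
clock: 9.55
position: [0.4394, -0.342, 0.0903]
ee_rot: [[0.075, 0.997, 0.001], [0.997, -0.075, -0.001], [-0.001, 0.001, -1.0]]
contact_force: [0.2, -0.1, -3.1]
opening: 0.0126
9.55 [-7.15841869e-01  5.35872903e-01  1.93546985e+00  8.79899481e-05
  6.69188248e-01 -6.40999921e-01] [ 0.43943344 -0.34200813  0.09030419] 0.012619762025095543 [ 0.18797342 -0.08188953 -3.08019924] [ 0.05832662  0.02765462 -0.00753813]
```

View pics/l2.png

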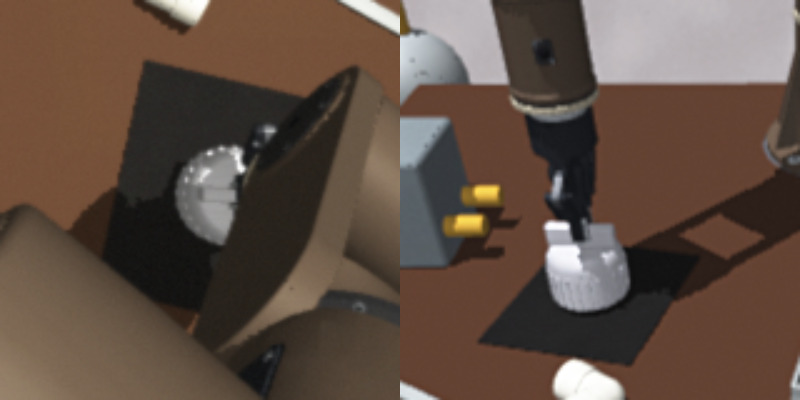

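The cap is upright over the middle of the mat, about 9 mm up. I'll lower it until I feel contact.

```bash
M="python3 -m handwheel"
$M '[[0,0,0.03,0],[0,0,0.06,0],[0,0,0.06,0]]'
$M '[[0,0,0.01,0],[0,0,0.02,0],[0,0,0.02,0]]'
$M '[[0,0,0.01,0],[0,0,0.015,0],[0,0,0.015,0]]'
```

```text
clock: 9.95
position: [0.4386, -0.3418, 0.0831]
ee_rot: [[0.075, 0.997, -0.0], [0.997, -0.075, 0.0], [0.0, -0.0, -1.0]]
contact_force: [0.7, 0.1, -3.4]
opening: 0.0126
clock: 10.25
position: [0.4391, -0.342, 0.0815]
ee_rot: [[0.075, 0.997, 0.001], [0.997, -0.075, -0.0], [-0.0, 0.001, -1.0]]
contact_force: [1.0, 1.1, 2.3]
opening: 0.0126
clock: 10.55
position: [0.4393, -0.342, 0.0814]
ee_rot: [[0.075, 0.997, 0.001], [0.997, -0.075, -0.001], [-0.001, 0.001, -1.0]]
contact_force: [-2.4, 7.1, 30.3]
opening: 0.0124
```

```bash
M="python3 -m handwheel"
$M '[[0,0,-0.015,0],[0,0,-0.015,0]]'
$M '[[0,0,0,0],[0,0,0,0],[0,0,0,0],[0,0,0,0],[0,0,0,0]]' 1
$M '[[0,0,-0.2,0],[0,0,-0.5,0],[0,0,-0.9,0],[0,0,-1,0]]'
$M '[[0,0,-0.3,0],[0,0,-0.6,0],[0,0,-0.9,0],[0,0,-0.9,0]]'
python3 - <<'E'
from h import *
s=ctrl.state();print(s["clock"],s["q"],s["position"],s["opening"],s["contact_force"])
t=ctrl.capture("top")[:,:,::-1];c=ctrl.capture("scene")[:,:,::-1]
i=t.astype(int);k=np.zeros(i.shape[:2],'uint8');k[190:275,270:350]=(i.max(2)<60)[190:275,270:350]*255
for q in cv2.findContours(k,0,2)[0]:
    if cv2.contourArea(q)>80: e=cv2.minEnclosingCircle(q);b=cv2.boundingRect(q);print(e,b,cv2.contourArea(q),onz("top",*e[0],.151))
cv2.imwrite("pics/l3.png",np.hstack([cv2.resize(t[160:320,260:520],None,fx=1.7,fy=1.7),cv2.resize(c[80:240,130:330],None,fx=1.7,fy=1.7)]))
E
```

```text
clock: 10.75
position: [0.439, -0.342, 0.0816]
ee_rot: [[0.075, 0.997, 0.001], [0.997, -0.075, -0.0], [-0.0, 0.001, -1.0]]
contact_force: [1.5, 1.1, 4.4]
opening: 0.013
clock: 11.25
position: [0.4388, -0.3419, 0.0812]
ee_rot: [[0.075, 0.997, -0.0], [0.997, -0.075, 0.0], [0.0, -0.0, -1.0]]
contact_force: [-0.5, -0.1, 1.2]
opening: 0.0832
clock: 11.65
position: [0.4402, -0.343, 0.185]
ee_rot: [[0.075, 0.997, 0.004], [0.997, -0.075, -0.003], [-0.003, 0.004, -1.0]]
contact_force: [0.4, 0.1, -0.6]
opening: 0.0859
clock: 12.05
position: [0.4402, -0.3431, 0.2748]
ee_rot: [[0.075, 0.997, 0.004], [0.997, -0.075, -0.004], [-0.003, 0.005, -1.0]]
contact_force: [0.0, -0.1, 0.0]
opening: 0.0852
12.05 [-7.16365288e-01  3.05179237e-01  1.76177503e+00 -2.06051853e-05
  1.06891949e+00 -6.41146164e-01] [ 0.44018506 -0.34308422  0.27483148] 0.08519671831625675 [ 0.04441055 -0.10584358  0.03102659]
((305.4189147949219, 225.1621551513672), 10.17090129852295) (296, 215, 20, 21) 152.0 [0.54149148 0.05950776 0.151     ]
```

View pics/l3.png

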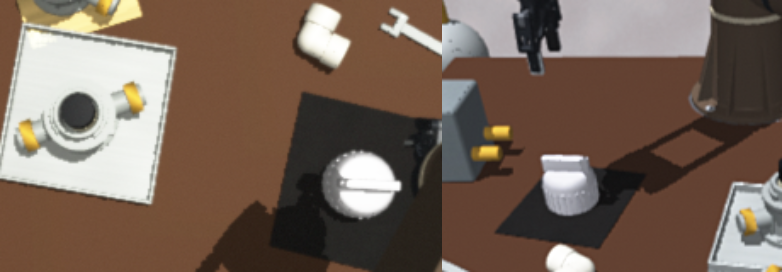

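The cap stands upright near the mat's centre, let go. The element is upright in the bore at about (0.5415, 0.060). I'll go back for it.

```bash
M="python3 -m handwheel"
$M '[[0.4,0.07,0,0],[0.82,0.142,0,0]]'
$M '[[0.4,0.07,0,0],[0.82,0.142,0,0]]'
$M '[[0.4,0.07,0,0],[0.82,0.142,0,0]]'
$M '[[0.4,0.07,0,0],[0.82,0.142,0,0]]'
$M '[[0.4,0.07,0,0],[0.7,0.12,0,0],[0.82,0.142,0,0],[0.82,0.142,0,0],[0.82,0.142,0,0]]'
$M '[[0,0,0.3,0],[0,0,0.6,0],[0,0,0.8,0],[0,0,0.8,0],[0,0,0.8,0]]'
python3 - <<'E'
from h import *
m=ctrl.camera_model("wrist");im=ctrl.capture("wrist")[:,:,::-1];cv2.imwrite("pics/w2.png",im)
E
```

```text
clock: 12.35
position: [0.4584, -0.2606, 0.2697]
ee_rot: [[0.078, 0.997, -0.002], [0.997, -0.078, 0.001], [0.001, -0.002, -1.0]]
contact_force: [0.6, 0.3, 0.6]
opening: 0.0852
clock: 12.55
position: [0.4788, -0.1788, 0.2698]
ee_rot: [[0.076, 0.997, -0.002], [0.997, -0.076, 0.001], [0.001, -0.002, -1.0]]
contact_force: [1.5, -0.1, -0.6]
opening: 0.0855
clock: 12.75
position: [0.4992, -0.0981, 0.2699]
ee_rot: [[0.075, 0.997, -0.002], [0.997, -0.075, 0.0], [0.0, -0.002, -1.0]]
contact_force: [0.9, -0.1, -0.6]
opening: 0.0854
clock: 12.95
position: [0.5195, -0.0174, 0.2698]
ee_rot: [[0.075, 0.997, -0.002], [0.997, -0.075, 0.0], [-0.0, -0.002, -1.0]]
contact_force: [1.0, 0.0, -0.1]
opening: 0.0853
clock: 13.45
position: [0.5398, 0.0609, 0.2705]
ee_rot: [[0.075, 0.997, -0.002], [0.997, -0.075, -0.0], [-0.001, -0.002, -1.0]]
contact_force: [-0.0, 0.2, -0.5]
opening: 0.0855
clock: 13.95
position: [0.5403, 0.0606, 0.1916]
ee_rot: [[0.076, 0.997, -0.001], [0.997, -0.076, -0.0], [-0.0, -0.001, -1.0]]
contact_force: [0.2, 0.2, 0.5]
opening: 0.0853
```

View pics/w2.png

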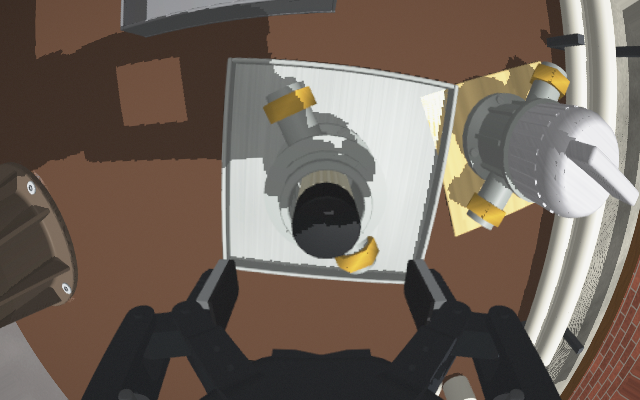

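The element's black top is at about (327,227), roughly 2 mm off the jaw mid-plane. I'll correct that, descend and grip.

```bash
M="python3 -m handwheel"
$M '[[0,0.018,0.2,0],[0,0.018,0.45,0],[0,0.018,0.65,0],[0,0.018,0.73,0],[0,0.018,0.73,0]]'
$M '[[0,0,0,0],[0,0,0,0],[0,0,0,0],[0,0,0,0],[0,0,0,0]]' 0 40
$M '[[0,0,-0.05,0],[0,0,-0.15,0],[0,0,-0.25,0],[0,0,-0.4,0],[0,0,-0.6,0],[0,0,-0.8,0],[0,0,-1,0],[0,0,-1,0]]'
$M '[[0,0,-0.2,0],[0,0,-0.4,0],[0,0,-0.4,0],[0,0,-0.4,0]]'
python3 - <<'E'
from h import *
s=ctrl.state();print(s["q"],s["ft_torque"])
c=ctrl.capture("scene")[:,:,::-1];cv2.imwrite("pics/l4.png",cv2.resize(c[60:260,250:470],None,fx=2,fy=2))
R=np.array(s["ee_rot"]);print("to bin in tool",R.T@(np.array([.46,.326,s["position"][2]])-s["position"]))
E
```

```text
clock: 14.5
position: [0.5423, 0.0613, 0.1184]
ee_rot: [[0.075, 0.997, -0.0], [0.997, -0.075, -0.0], [-0.0, -0.0, -1.0]]
contact_force: [0.0, 0.2, 0.1]
opening: 0.0855
clock: 15.0
position: [0.543, 0.0616, 0.1194]
ee_rot: [[0.075, 0.997, 0.002], [0.997, -0.075, 0.0], [0.0, 0.002, -1.0]]
contact_force: [-1.0, -0.1, 9.4]
opening: 0.045
clock: 15.8
position: [0.5437, 0.0616, 0.2214]
ee_rot: [[0.075, 0.997, 0.005], [0.997, -0.075, 0.0], [0.001, 0.005, -1.0]]
contact_force: [0.1, -0.2, -2.6]
opening: 0.045
clock: 16.2
position: [0.542, 0.0615, 0.2577]
ee_rot: [[0.075, 0.997, -0.0], [0.997, -0.075, 0.0], [0.0, -0.0, -1.0]]
contact_force: [-0.9, -0.7, -3.3]
opening: 0.0448
[5.74057822e-02 3.06600829e-01 1.80588378e+00 2.51559607e-05
 1.02913331e+00 1.32637323e-01] [0.02297031 0.01844534 0.00811139]
to bin in tool [ 2.57586181e-01 -1.01613587e-01  7.47735141e-06]
```

View pics/l4.png

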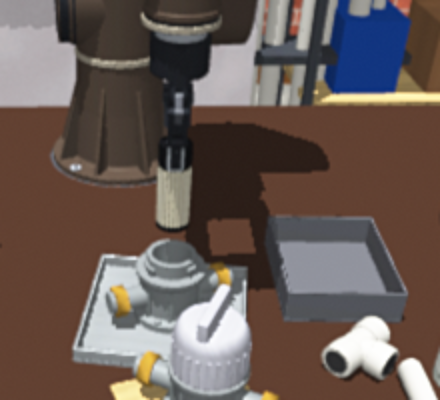

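The element is out and hanging straight. Carry it to the bin.

```bash
M="python3 -m handwheel"
$M '[[0.2,-0.08,0,0],[0.5,-0.2,0,0],[0.86,-0.34,0,0]]'
$M '[[0.4,-0.16,0,0],[0.86,-0.34,0,0]]'
$M '[[0.4,-0.16,0,0],[0.7,-0.28,0,0],[0.86,-0.34,0,0],[0.86,-0.34,0,0],[0.86,-0.34,0,0]]'
$M '[[0,0,0.3,0],[0,0,0.6,0],[0,0,0.8,0],[0,0,0.9,0],[0,0,0.9,0]]'
$M '[[0,0,0.2,0],[0,0,0.4,0],[0,0,0.55,0],[0,0,0.6,0],[0,0,0.6,0],[0,0,0.6,0]]'
python3 - <<'E'
from h import *
t=ctrl.capture("top")[:,:,::-1];c=ctrl.capture("scene")[:,:,::-1]
cv2.imwrite("pics/l5.png",np.hstack([cv2.resize(t[190:340,130:290],None,fx=2.5,fy=2.5),cv2.resize(c[90:240,340:500],None,fx=2.5,fy=2.5)]))
E
```

```text
clock: 16.55
position: [0.5139, 0.1499, 0.2568]
ee_rot: [[0.077, 0.997, -0.002], [0.997, -0.077, -0.001], [-0.001, -0.002, -1.0]]
contact_force: [0.3, 0.3, -2.6]
opening: 0.0452
clock: 16.75
position: [0.4862, 0.2388, 0.2569]
ee_rot: [[0.076, 0.997, -0.002], [0.997, -0.076, -0.001], [-0.001, -0.002, -1.0]]
contact_force: [0.6, 0.2, -2.7]
opening: 0.045
clock: 17.25
position: [0.4596, 0.3259, 0.2574]
ee_rot: [[0.074, 0.997, -0.001], [0.997, -0.074, -0.001], [-0.001, -0.001, -1.0]]
contact_force: [0.5, 0.4, -2.7]
opening: 0.0452
clock: 17.75
position: [0.4597, 0.3251, 0.1671]
ee_rot: [[0.076, 0.997, -0.002], [0.997, -0.076, -0.001], [-0.002, -0.002, -1.0]]
contact_force: [-0.3, -0.3, -2.7]
opening: 0.0449
clock: 18.35
position: [0.4606, 0.3267, 0.1094]
ee_rot: [[0.075, 0.997, 0.001], [0.997, -0.075, 0.001], [0.001, 0.001, -1.0]]
contact_force: [0.5, 0.6, -2.0]
opening: 0.0449
```

View pics/l5.png

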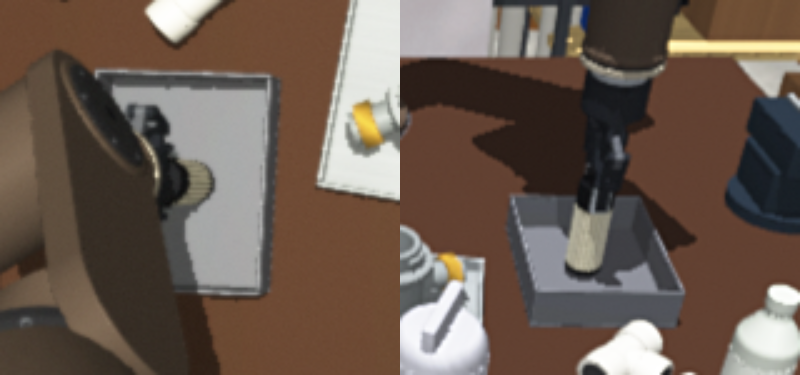

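```bash
M="python3 -m handwheel"
$M '[[0,0,0.04,0],[0,0,0.07,0],[0,0,0.07,0],[0,0,0.07,0]]'
$M '[[0,0,0.01,0],[0,0,0.02,0],[0,0,0.02,0]]'
```

```text
clock: 18.85
position: [0.4597, 0.3264, 0.1012]
ee_rot: [[0.075, 0.997, -0.0], [0.997, -0.075, -0.0], [-0.0, -0.0, -1.0]]
contact_force: [-0.4, -0.4, -1.9]
opening: 0.0449
clock: 19.15
position: [0.4603, 0.3267, 0.1004]
ee_rot: [[0.075, 0.997, 0.001], [0.997, -0.075, 0.001], [0.001, 0.001, -1.0]]
contact_force: [-3.2, -2.0, 17.3]
opening: 0.0446
```

Contact with the bin floor. I'll ease off, open, retreat upward and check.

```bash
M="python3 -m handwheel"
$M '[[0,0,-0.008,0],[0,0,-0.008,0]]'
$M '[[0,0,0,0],[0,0,0,0],[0,0,0,0],[0,0,0,0],[0,0,0,0]]' 1
$M '[[0,0,-0.2,0],[0,0,-0.4,0],[0,0,-0.7,0],[0,0,-1,0],[0,0,-1,0]]'
$M '[[0,0,-0.4,0],[0,0,-0.8,0],[0,0,-1,0],[0,0,-1,0]]'
$M '[[0.4,-0.4,0,0],[0.8,-0.8,0,0],[0.8,-0.8,0,0],[0.8,-0.8,0,0]]'
python3 - <<'E'
from h import *
t=ctrl.capture("top")[:,:,::-1];c=ctrl.capture("scene")[:,:,::-1]
cv2.imwrite("pics/l6.png",np.vstack([t[100:340,130:530],c[100:340,130:530]]))
E
```

```text
clock: 19.35
position: [0.4601, 0.3266, 0.1005]
ee_rot: [[0.075, 0.997, 0.001], [0.997, -0.075, 0.0], [0.0, 0.001, -1.0]]
contact_force: [-1.0, -0.2, 7.6]
opening: 0.0454
clock: 19.85
position: [0.4598, 0.3264, 0.1]
ee_rot: [[0.075, 0.997, -0.0], [0.997, -0.075, -0.0], [-0.0, -0.0, -1.0]]
contact_force: [-1.0, 0.1, 0.1]
opening: 0.0855
clock: 20.35
position: [0.4616, 0.3276, 0.2038]
ee_rot: [[0.075, 0.997, 0.005], [0.997, -0.075, 0.003], [0.003, 0.005, -1.0]]
contact_force: [1.0, 0.6, 1.0]
opening: 0.0856
clock: 20.75
position: [0.461, 0.3272, 0.3028]
ee_rot: [[0.075, 0.997, 0.004], [0.997, -0.075, 0.002], [0.003, 0.004, -1.0]]
contact_force: [0.2, 0.3, -0.2]
opening: 0.0856
clock: 21.15
position: [0.3844, 0.4132, 0.2988]
ee_rot: [[0.072, 0.997, -0.001], [0.997, -0.072, -0.001], [-0.001, -0.001, -1.0]]
contact_force: [0.3, 0.6, -0.7]
opening: 0.085
```

View pics/l6.png

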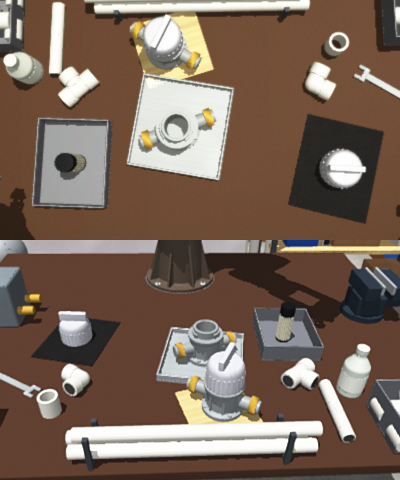

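```bash
python3 -c "
from rig import ctrl
print(ctrl.finish_job())"
```

```text
the job is handed in; nothing more can be done
None
```

I took the cap off the tray filter, stood it on the mat, stood the element in the bin, and handed the job in at about 21 s of the 72 s allowed.

- **Thread direction:** the cap turned 0.35 rad clockwise with almost no torque. The wrong way would have stopped within 0.3 rad, so this filter is left-hand. I turned it to about 1.9 rad and it lifted freely.
- **Cap:** I set it down near the mat's centre until I felt contact. The last pictures show it upright and let go.
- **Element:** I lifted it straight up and lowered it near the bin's centre until it touched the floor. The last pictures show it upright with the gripper clear.
- **Other filter:** I never touched the one on the board, and its cap is still on in the last pictures.

**Disagreements and limits:**
- An early two-view height for the grip bar came out about 11 mm low. The wrist view and the contact heights later bore out the stated dimensions.
- I pressed briefly with about 30 N on the mat and 17 N on the bin floor, then eased off before letting go.
- I judged that both stand upright from the pictures only, and the job reported no verdict.

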